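Set out the power-cut kit on the fridge top

ROBOT

A 7-joint arm with a two-finger parallel gripper is mounted at the origin on the work surface. World frame = base frame: x ahead of the robot, y to its left, z up, the work surface at z = 0. Lengths are in m, angles in rad, forces in N, time in s.
With the tool pointing down it reaches from about 0.4 to 0.75 m from the base axis. Payload 19.5 kg.
Tool frame: the origin (TCP) lies on the centre line of the jaws, within the pads' length; the fingertips stand ctrl.finger_overhang ahead of it and the grasp point (between the pads) lies 3 mm ahead of it (ctrl.finger_overhang is the distance from the TCP to the fingertips, in m); z points along the fingers, y is the line along which they close (so a half turn about z gives the same grasp; the last joint's range is limited). The gripper opens to 85 mm and grips with 20 to 120 N. Pads are 22 mm wide; open, the fingers measure 114 mm over their backs; the gripper's body (76 mm by 85 mm) begins 54 mm behind the grasp point. The pads swing forward as they close: fully open they stand 13 mm farther back than shut.
Start: joints at [1.29, 0.707, -0.028, 1.485, 0.022, 0.951, -0.075], TCP at [0.136, -0.559, 0.253] pointing down, gripper open.
Joint ranges: [-2.71, 2.71], [-0.32, 2.16], [-1.57, 1.52], [0, 2.45], [-1.46, 4.6], [0, 2.02], [-2.83, 2.83]. Speed limits (rad/s): [1.89, 1.89, 2.57, 2.57, 3.01, 3.01, 3.01].

INTERFACE

Orientations are given as a rotation vector (axis times angle).
In Python, from workcell import ctrl, viewer gives the robot as it stands.
- The arm moves only by the shell command python3 -m crank 'ROWS'. ROWS is JSON, a list that holds one entry, the list of rows, each a list of 5 numbers: the opening, from -1 (shut) to 1 (fully open), then the shift along the tool's x, y, z each as a share of 0.02 m, from -1 to 1, then the turn about the tool's z as a share of 6 degrees, from -1 to 1. A call has 1 to 20 rows; each row shifts and turns the commanded pose from where the row before left it, along the tool's axes as they then stand; what a row does not reach is not made up. A row lasts 1/10 s, in which the tool goes at most 50 mm and 8.59 degrees, less where a joint would pass 70% of its speed; a pose out of reach is approached as far as the arm can. A call with a number of a shift or a turn outside -1 to 1 is refused whole. A call with a gripper value outside its range is refused whole. The fingers move at their own pace and stop on an object; the grip force is fixed at half the most. Time passes only in rows, so rows that do not move let the fingers close. It gives the time, the measured TCP pose, the force, the opening and the grip force at its end, in the units of the state.
- ctrl.state(): the state, without advancing time (a new reading comes with each control period).
- viewer.grab_frame(name): name is "side" or "top" or "wrist"; returns the picture (420x560x3 uint8, red, green, blue); there is no depth.
- viewer.camera_model(name): a dict with "fx", "fy", "cx", "cy" (pixels), "rvec" (rotation vector, rad) and "tvec" (3), from world to camera coordinates, as OpenCV has them. Camera axes: x right, y down, z forward; pixel columns grow to the right and rows downward; lengths in m; the calibration is good to about 2 mm. A picture is of the moment at which its call begins: read the wrist's pose just before it. camera_model takes no time and is no camera call; for the wrist camera it gives the pose at the moment of the call.
- ctrl.finish_job(): hands the job in; it is judged then, once.
The state is a dict: "t": time; "q": joint angles; "qd": joint speeds; "joint_torque": joint torques, N m; "tool_pos": TCP position; "orientation": TCP orientation; "ft_force": force on the tool from outside, world axes, zero at the start; "torque": the same for the moment, N m; "gripper_width": opening from 0.0 (shut) to 1.0 (fully open); "finger_force": force on a finger pad.
Only numpy, scipy, OpenCV 4.12 (cv2) and the standard library are available. Lean on these libraries where they do the work, as an engineer would, in place of code of your own. Each camera call takes 0.05 s, during which the arm holds its last target. There are 200 camera calls.

TASK

Set out the power-cut kit on the fridge top so that it can be found in the dark: put the nine-volt battery in the caddy's open drawer and push the drawer fully shut, stand the candle in the middle of the ceramic dish, and stand the blue torch on its lens midway between the caddy and the dish, in line with them. Lay the matchbox flat in front of the dish (on the robot's side), a finger's width (15 mm) from it, centred, with its long side along the dish's edge. Leave the dish, the salt shaker and the bottle opener where they are.

Things in the scene. Friction and masses are not known exactly. Their poses are not given: they have to be found in the camera images.
- battery: Black nine-volt block battery with a copper-coloured band at its terminal end, lying flat on its broad side: 26 (x) x 46 (y) x 17 mm tall, two snap terminals standing 3 mm out of the +y end. Loose, about 46 g. Origin: centre of its underside; z up.
- candle: Candle in a round aluminium tin with a dark red band, cream wax and a short black wick in its top: 54 mm diameter, 42 mm tall (the thin wick stands 8 mm more). Stands upright, loose, about 100 g. Origin: centre of its underside; z up.
- torch: Blue torch standing on its lens: the head, at the bottom, is 42 mm in diameter up to 26 mm high and tapers to the 28 mm handle (from 42 to 112 mm high); tail cap with a red button at the top, 121 mm tall in all. Loose, about 130 g. Origin: centre of the lens face it stands on; z up towards the tail.
- matchbox: Red matchbox with a yellow label on top, lying flat: 37 (x) x 56 (y, long side) x 17 mm tall. Loose, about 22 g. Origin: centre of its underside; z up.
- caddy: Cream plastic battery caddy, fixed: 120 mm deep (x) x 150 mm wide (y) x 86 mm tall, flat ribbed top. The drawer, in its upper tier, comes out at -x, towards the robot; the lower tier is solid. The open drawer can be filled from above only between the drawer's front and the caddy's front (caddy x = -60 mm). Origin: centre of its underside, on the mat; z up.
- caddy_drawer: Sliding tray of the caddy, 66-76 mm open at the start: 115 (x) x 138 (y) x 30 mm, walls and floor 3 mm, cream front 38 mm tall; pull tab (50 mm wide) 26 mm above the origin, its tip at x = -73.5 mm. Origin: centre of its underside, 46 mm above the caddy's; axes as the caddy's. Slides along caddy x with 1 N friction to a hard stop; shut, its origin is at x = -2.5 mm in the caddy frame.
- dish: Square white ceramic dish, blue rim: 130 x 130 mm, 16 mm high, flat floor 6 mm thick, walls 6 mm. Rests, like all the rest, on a ribbed rubber mat whose top is 6 mm above the work surface; 450 g. Its x axis points away from the robot (front edge at x = -65 mm); the caddy's centre lies on its y axis, 375-385 mm to one side or the other. Origin: centre of its underside; z up.
- salt_shaker: Glass salt shaker with a steel cap, white salt inside: 42 mm diameter, 76 mm tall, standing. Loose; to be left alone. Origin: centre of its underside.
- opener: Flat steel bottle opener lying flat: 124 mm long (x), 24 mm wide handle, 42 mm wide square head with a round hole at its +x end, 5 mm thick. Loose; to be left alone. Origin: underside, about the middle of its length.

How it is judged:
At the end, for the whole second after the job is handed in: Battery in drawer, drawer shut within 4 mm; candle upright on dish floor within 14 mm of centre; torch upright on mat, within 205 mm of caddy and dish centres and 18 mm of their line; matchbox flat, centre 85-112 mm in front of dish centre, 15 mm sideways, 15 deg; all at rest (x of caddy_drawer in the frame of caddy above -0.0065 m and x of battery in the frame of caddy_drawer between -0.055 and 0.055 m and y of battery in the frame of caddy_drawer between -0.066 and 0.066 m and z of battery in the frame of caddy_drawer between 0 and 0.03 m and horizontal distance between candle and dish below 0.014 m and angle between each of candle, torch, matchbox's own z axis and vertical below 0.1 rad and z of candle in the frame of dish between 0.003 and 0.01 m and horizontal distance between torch and dish below 0.205 m and horizontal distance between torch and caddy below 0.205 m and x of torch in the frame of dish between -0.018 and 0.018 m and height (world z) of each of torch, matchbox below 0.012 m and x of matchbox in the frame of dish between -0.112 and -0.085 m and y of matchbox in the frame of dish between -0.015 and 0.015 m and angle between the y axis of matchbox and the y axis of dish, either way round below 0.26 rad and linear speed of each of battery, candle, torch, matchbox below 0.02 m/s); the robot touches nothing.
It fails at once if the salt shaker was moved by more than 20 mm or knocked over (distance of salt_shaker from where it was at the start of the episode above 0.02 m or angle between salt_shaker's own z axis and vertical above 0.4 rad).
It fails at once if the bottle opener was moved by more than 20 mm (distance of opener from where it was at the start of the episode above 0.02 m).
It fails at once if the dish was moved by more than 20 mm (distance of dish from where it was at the start of the episode above 0.02 m).
It also fails if it takes over 120 s, if anything falls off the work surface, if the arm or the gripper's body presses on something with over 40 N, if the wrist force passes 120 N, or if a joint passes its speed limit or range.

## Working session

There is one attempt and no reset: what is moved stays moved. The work goes in short steps, Python scripts to look and compute and a shell command to move; the robot and the scene stay as the last step left them, time stands still between calls to the robot, and variables do not carry over. Pictures are saved under pics/ and viewed, at most 14 in all, crops included, and the job is handed in when it is done.

```bash
ls; mkdir -p pics
python3 - <<'E'
from workcell import ctrl, viewer
import cv2,json
s=ctrl.state(); print(s, ctrl.finger_overhang)
for n in ("top","side","wrist"):
    im=viewer.grab_frame(n); cv2.imwrite(f"pics/{n}0.png",im[:,:,::-1]); print(n,viewer.camera_model(n))
E
```

```text
pics
{'t': 0.0, 'q': array([ 1.29028588,  0.70711242, -0.02762775,  1.48498626,  0.02199757,
        0.95093128, -0.07547738]), 'qd': array([ 0.00021778, -0.00097354,  0.00038502,  0.00159221,  0.00102721,
        0.00114899,  0.00062282]), 'joint_torque': array([-1.00907811e-03, -8.83227539e+01,  1.23408146e+00, -2.36165267e+01,
        1.68259145e-02,  6.56826189e-03, -1.01902497e-04]), 'tool_pos': array([ 0.13596119, -0.5584418 ,  0.25282495]), 'orientation': array([-3.11810288e+00, -3.74143659e-01,  2.57338352e-04]), 'ft_force': array([-0.32783279, -0.07872721,  0.50374703]), 'torque': array([ 0.02255601, -0.04728441,  0.00882104]), 'finger_force': 0.0, 'gripper_width': 1.001754156447133} 0.022
top {'fx': 429.8073658509129, 'fy': 429.8073658509129, 'cx': 286.5424635582145, 'cy': 206.16729414977706, 'rvec': array([ 2.18323101, -2.194249  ,  0.05198813]), 'tvec': array([0.0136534 , 0.55546699, 0.95715597])}
side {'fx': 468.9383349969124, 'fy': 468.9383349969124, 'cx': 284.8577599317766, 'cy': 209.28779834953713, 'rvec': array([ 0.18581879, -2.78633759,  1.27672965]), 'tvec': array([0.56462033, 0.08961752, 1.23275387])}
wrist {'fx': 310.9152034657985, 'fy': 310.9152034657985, 'cx': 280.0527846899214, 'cy': 209.26330122468406, 'rvec': array([-2.27388094,  1.78328322,  0.2769921 ]), 'tvec': array([-0.57366772, -0.03996103,  0.37930351])}
```

View pics/top0.png

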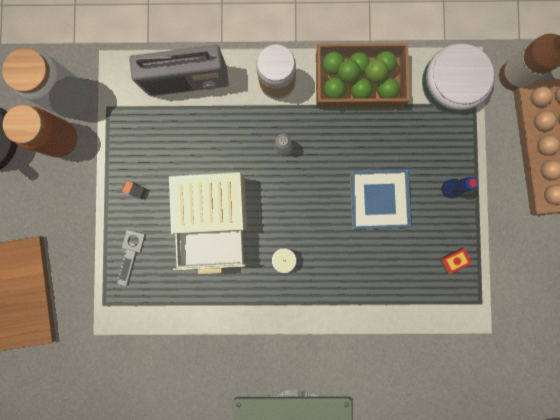

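View pics/side0.png

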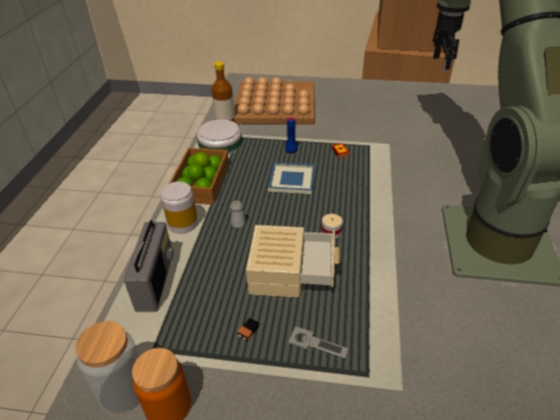

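```bash
cat > h.py <<'E'
import numpy as np, cv2
from workcell import ctrl, viewer
from scipy.spatial.transform import Rotation as R
def grab(n):
    m=viewer.camera_model(n); return viewer.grab_frame(n)[:,:,::-1].copy(), m
def cast(m,u,v,z):
    Rm=R.from_rotvec(m["rvec"]).as_matrix(); c=-Rm.T@m["tvec"]
    d=Rm.T@np.array([(u-m["cx"])/m["fx"],(v-m["cy"])/m["fy"],1]); return c+d*(z-c[2])/d[2]
def proj(m,p):
    Rm=R.from_rotvec(m["rvec"]).as_matrix(); q=Rm@np.array(p)+m["tvec"]
    return q[0]/q[2]*m["fx"]+m["cx"], q[1]/q[2]*m["fy"]+m["cy"]
def blobs(im,lo,hi,mn=15):
    k=cv2.inRange(cv2.cvtColor(im,cv2.COLOR_BGR2HSV),lo,hi)
    return [c for c in cv2.findContours(k,cv2.RETR_EXTERNAL,cv2.CHAIN_APPROX_NONE)[0] if cv2.contourArea(c)>mn]
def rect(m,c,z):
    p=np.array([cast(m,u,v,z)[:2] for u,v in c[:,0]])*1000
    (x,y),(w,h),a=cv2.minAreaRect(p.astype(np.float32)); return np.round([x,y,w,h,a],1)
def pose():
    s=ctrl.state(); M=R.from_rotvec(s["orientation"]).as_matrix(); return s,M,np.degrees(np.arctan2(M[1,0],M[0,0]))
def plan(x,y,z,yaw):
    """turn units (6 deg), then tool-axis shifts in units of 20 mm, turn done first"""
    s,M,yw=pose(); t=(yaw-yw+90)%180-90; t_u=-t/6
    a=np.radians(yw+t); d=np.array([x,y,z])-s["tool_pos"]
    X=np.array([np.cos(a),np.sin(a),0]);Y=np.array([np.sin(a),-np.cos(a),0])
    print("t %.1f yaw %.1f q7 %.2f tcp %s | turn %.2f shift x %.2f y %.2f z %.2f"%(s["t"],yw,s["q"][6],np.round(s["tool_pos"],4),t_u,d@X/.02,d@Y/.02,-d[2]/.02))
E
python3 - <<'E'
from h import *
im=cv2.imread("pics/top0.png"); m=viewer.camera_model("top")
def show(n,lo,hi,z,x0,x1,y0,y1,mn=15):
    k=np.zeros_like(im); k[y0:y1,x0:x1]=im[y0:y1,x0:x1]
    for c in blobs(k,lo,hi,mn): print(n,cv2.boundingRect(c),rect(m,c,z))
print("cam",cast(m,286,206,0))
show("dishrim",(100,100,60),(130,255,255),.022,340,420,160,240)
show("dishwhite",(0,0,60),(179,90,255),.012,345,415,165,235,200)
show("candle",(15,25,120),(35,200,255),.048,260,310,240,285)
show("torch",(100,120,30),(130,255,255),.032,435,490,170,210)
show("button",(0,130,80),(10,255,255),.127,435,490,170,210,5)
show("button",(170,130,80),(179,255,255),.127,435,490,170,210,5)
show("match",(0,130,80),(35,255,255),.023,435,490,240,285)
show("copper",(0,100,60),(20,255,255),.023,115,160,175,205)
show("caddy",(15,20,120),(40,255,255),.092,160,250,165,235,200)
show("all",(15,20,100),(40,255,255),.084,160,250,165,285,200)
cr=np.hstack([cv2.resize(im[165:285,100:260],None,fx=3.5,fy=3.5,interpolation=cv2.INTER_CUBIC)])
cv2.imwrite("pics/c1.png",cr)
E
```

```text
cam [0.5568003 0.012236  0.       ]
dishwhite (345, 165, 70, 70) [ 570.1 -200.5  157.   158.1   89.3]
candle (272, 248, 25, 25) [436.8  16.1  52.3  51.1   6.2]
torch (443, 180, 12, 15) [ 596.9 -348.3   21.2   32.5   72.7]
torch (461, 177, 16, 13) [ 602.3 -393.1   27.2   28.6   22.3]
button (470, 180, 6, 6) [ 594.8 -362.7    9.8   10.    26.2]
match (441, 248, 31, 26) [ 431.8 -365.7   38.2   56.9   26. ]
copper (122, 181, 11, 13) [601.3 370.5  16.5  27.2  68.1]
caddy (160, 170, 90, 65) [561.2 182.4 187.1 134.1  89.7]
all (160, 165, 90, 120) [515.1 183.8 250.9 188.9   0. ]
```

View pics/c1.png

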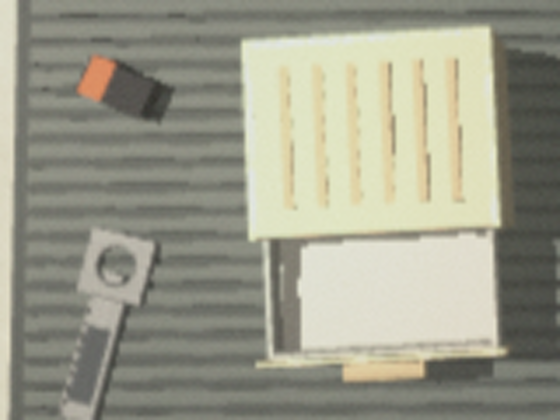

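Run:
```python
from h import *
im=cv2.imread("pics/top0.png"); m=viewer.camera_model("top")
cv2.imwrite("pics/c2.png",cv2.resize(im[160:280,340:490],None,fx=5,fy=5,interpolation=cv2.INTER_CUBIC))
hsv=cv2.cvtColor(im,cv2.COLOR_BGR2HSV); print(hsv[200,346:416:2].tolist()); 
cs=[cast(m,u,v,.092) for u,v in [(169.4,177),(240,173),(242.9,229.6),(171.1,233.6)]]
print(np.round(cs,4), np.mean(cs,0))
```

```text
[[49, 18, 113], [50, 20, 115], [45, 22, 118], [104, 76, 135], [101, 42, 127], [26, 35, 213], [27, 30, 220], [27, 30, 222], [26, 33, 219], [77, 13, 172], [105, 84, 136], [105, 84, 139], [105, 89, 137], [105, 87, 137], [105, 87, 137], [106, 84, 139], [106, 89, 138], [106, 86, 137], [104, 86, 136], [105, 86, 136], [105, 93, 134], [104, 88, 134], [105, 88, 134], [106, 85, 135], [104, 74, 138], [28, 30, 212], [27, 31, 220], [28, 33, 218], [27, 34, 219], [27, 33, 218], [28, 25, 144], [105, 89, 132], [99, 30, 86], [43, 21, 108], [39, 17, 104]]
[[0.6138 0.2557 0.092 ]
 [0.6214 0.1075 0.092 ]
 [0.5029 0.1013 0.092 ]
 [0.4953 0.2509 0.092 ]] [0.55834728 0.17884713 0.092     ]
```

View pics/c2.png

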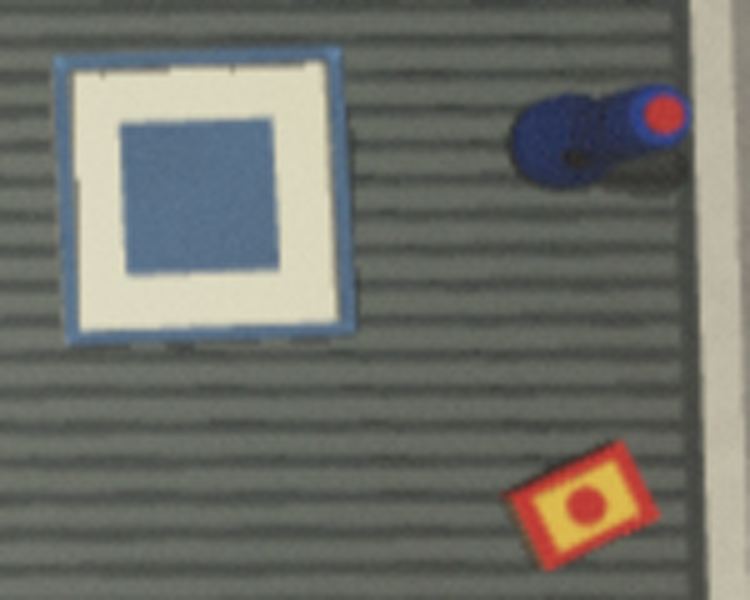

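Run:
```python
from h import *
m=viewer.camera_model("top")
f=lambda u,v,z:np.round(cast(m,u,v,z)[:2],4)
d=np.array([f(*p,.022) for p in [(351,171),(408,169.2),(411,226.4),(353.6,228.6)]]); print("dish",d.tolist(),d.mean(0))
g=np.array([f(*p,.006) for p in [(364.5,185),(394.6,183.6),(395.6,213.8),(365.4,214.6)]]); print("blue sq",g.mean(0))
for n,v in (("y",d[0]+d[3]-d[1]-d[2]),("x",d[0]+d[1]-d[2]-d[3])): print(n,np.degrees(np.arctan2(v[1],v[0])))
v=np.array([.5583,.1788])-d.mean(0); print("caddy",np.linalg.norm(v),np.degrees(np.arctan2(v[1],v[0])))
print("torch",f(452,188,.02),f(340+664/5,160+116/5,.127))
C=lambda x,y:(100+x/3.5,165+y/3.5)
b=np.array([f(*C(x,y),.023) for x,y in [(94,56),(166,83),(158,116),(80,93)]]); print("batt corners",b.tolist(),b.mean(0))
print("shaker",f(285,140,.08),"drawer front",f(*C(265,360),.096),f(*C(505,350),.096),f(*C(383,378),.078), "tabY")
side,ms=grab("side"); cv2.imwrite("pics/side_crop.png",cv2.resize(side[230:360,220:360],None,fx=4,fy=4))
plan(.597,-.357,.25,13.7)
```

```text
dish [[0.6339, -0.135], [0.6372, -0.2633], [0.5084, -0.2674], [0.5041, -0.1391]] [ 0.5709 -0.2012]
blue sq [ 0.570825 -0.2026  ]
y 91.69649517470606
x 1.8161949778136877
caddy 0.3802088373512641 91.89911163967555
torch [ 0.5943 -0.3618] [ 0.5934 -0.3633]
batt corners [[0.614, 0.3716], [0.5962, 0.3247], [0.5749, 0.3296], [0.5901, 0.3803]] [0.5938  0.35155]
shaker [0.6932 0.0129] drawer front [0.4247 0.2396] [0.43   0.0979] [0.4121 0.1732] tabY
t 0.2 yaw 13.7 q7 -0.08 tcp [ 0.136  -0.5586  0.253 ] | turn -0.00 shift x 24.78 y -4.33 z 0.15
```

```bash
python3 -m crank '[[[1,0,0,0,1],[1,0,0,0,1],[1,0,0,0,0]]]'; python3 -c "
from h import *
plan(.594,-.3625,.25,1.8)"
```

```text
t: 0.5
tool_pos: [0.1361, -0.5586, 0.2531]
orientation: [-3.141, -0.043, 0.0]
ft_force: [0.2, -0.0, -0.0]
gripper_width: 0.996
finger_force: 0.0
t 0.5 yaw 1.6 q7 -0.24 tcp [ 0.1361 -0.5586  0.2531] | turn -0.04 shift x 23.19 y -9.08 z 0.16
```

```bash
python3 -m crank '[[[1,0.966,-0.378,0,0],[1,0.966,-0.378,0,0],[1,0.966,-0.378,0,0],[1,0.966,-0.378,0,0],[1,0.966,-0.378,0,0],[1,0.966,-0.378,0,0],[1,0.966,-0.378,0,0],[1,0.966,-0.378,0,0],[1,0.966,-0.378,0,0],[1,0.966,-0.378,0,0],[1,0.966,-0.378,0,0],[1,0.966,-0.378,0,0],[1,0.966,-0.378,0,0],[1,0.966,-0.378,0,0],[1,0.966,-0.378,0,0],[1,0.966,-0.378,0,0],[1,0.966,-0.378,0,0],[1,0.966,-0.378,0,0]]]' ; python3 -m crank '[[[1,0.966,-0.378,0,0],[1,0.966,-0.378,0,0],[1,0.966,-0.378,0,0],[1,0.966,-0.378,0,0],[1,0.966,-0.378,0,0],[1,0.966,-0.378,0,0],[1,0,0,0,0],[1,0,0,0,0]]]'; python3 -c "
from h import *
plan(.594,-.3625,.093,1.8)
cv2.imwrite('pics/w1.png',grab('wrist')[0])"
```

```text
t: 2.3
tool_pos: [0.4803, -0.412, 0.2531]
orientation: [-3.141, -0.052, 0.0]
ft_force: [-0.1, 0.3, -0.6]
gripper_width: 0.998
finger_force: 0.0
t: 3.1
tool_pos: [0.594, -0.3637, 0.2528]
orientation: [-3.141, -0.05, 0.001]
ft_force: [0.4, 0.3, -0.9]
gripper_width: 1.003
finger_force: 0.0
t 3.1 yaw 1.8 q7 -0.98 tcp [ 0.594  -0.3637  0.2528] | turn 0.00 shift x 0.00 y -0.06 z 7.99
```

View pics/w1.png

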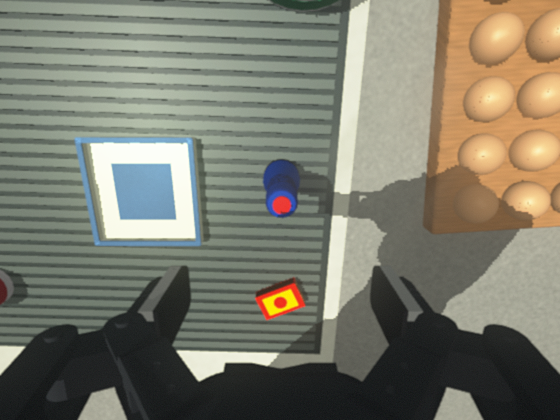

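The wrist view shows the torch's red button at (282,205), centred between the fingers, with the matchbox at (281,300) and the dish at left. I'll descend and grip the torch.

```bash
python3 -m crank '[[[0.3,0,-0.06,1,0],[0.3,0,0,1,0],[0.3,0,0,1,0],[0.3,0,0,1,0],[0.3,0,0,1,0],[0.3,0,0,1,0],[0.3,0,0,1,0],[0.3,0,0,1,0],[0.3,0,0,0,0],[-1,0,0,0,0],[-1,0,0,0,0],[-1,0,0,0,0],[-1,0,0,0,0],[-1,0,0,0,0],[-1,0,0,0,0]]]';python3 -m crank '[[[-1,0,0,-1,0],[-1,0,0,-1,0],[-1,0,0,-0.5,0],[-1,0,0,0,0],[-1,0,0,0,0]]]'; python3 -c "
from h import *
plan(.565,-.011,.093,1.8)"
```

```text
t: 4.65
tool_pos: [0.5945, -0.3629, 0.0947]
orientation: [3.14, 0.046, 0.002]
ft_force: [-1.1, 0.1, 8.0]
gripper_width: 0.314
finger_force: 58.7
t: 5.15
tool_pos: [0.5939, -0.3624, 0.1427]
orientation: [-3.141, -0.046, 0.001]
ft_force: [0.3, 0.5, -3.6]
gripper_width: 0.312
finger_force: 59.2
t 5.2 yaw 1.7 q7 -0.97 tcp [ 0.5939 -0.3624  0.1427] | turn -0.02 shift x -0.89 y -17.60 z 2.48
```

```bash
python3 -m crank '[[[-1,-0.05,-0.978,0,0],[-1,-0.05,-0.978,0,0],[-1,-0.05,-0.978,0,0],[-1,-0.05,-0.978,0,0],[-1,-0.05,-0.978,0,0],[-1,-0.05,-0.978,0,0],[-1,-0.05,-0.978,0,0],[-1,-0.05,-0.978,0,0],[-1,-0.05,-0.978,0,0],[-1,-0.05,-0.978,0,0],[-1,-0.05,-0.978,0,0],[-1,-0.05,-0.978,0,0],[-1,-0.05,-0.978,0,0],[-1,-0.05,-0.978,0,0],[-1,-0.05,-0.978,0,0],[-1,-0.05,-0.978,0,0],[-1,-0.05,-0.978,0,0],[-1,-0.05,-0.978,0,0],[-1,0,0,0,0],[-1,0,0,0,0]]]';python3 -m crank '[[[-1,0,0,1,0],[-1,0,0,1,0],[-1,0,0,0.2,0],[-1,0,0,0.1,0],[-1,0,0,0,0]]]'; python3 -c "
from h import *
plan(.565,-.011,.093,1.8)
cv2.imwrite('pics/s2.png',grab('side')[0])"
```

```text
t: 7.15
tool_pos: [0.5655, -0.0111, 0.1427]
orientation: [3.141, 0.047, -0.002]
ft_force: [0.2, -0.3, -1.2]
gripper_width: 0.312
finger_force: 59.3
t: 7.65
tool_pos: [0.566, -0.0115, 0.0977]
orientation: [3.141, 0.045, 0.001]
ft_force: [-1.2, 0.4, -1.7]
gripper_width: 0.311
finger_force: 59.2
t 7.7 yaw 1.7 q7 -1.39 tcp [ 0.566  -0.0115  0.0977] | turn -0.02 shift x -0.05 y -0.03 z 0.24
```

View pics/s2.png

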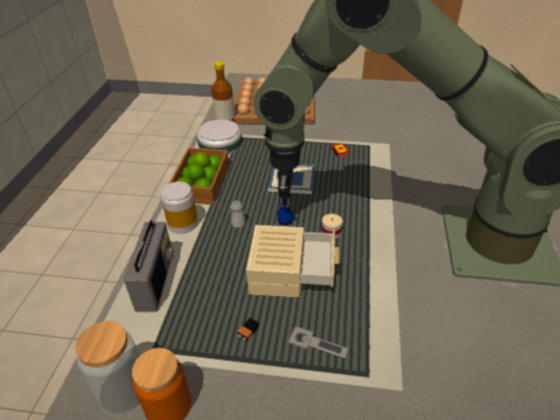

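The torch hangs upright at (285,213), between caddy and dish. I'll lower it to the mat in small steps, then release.

```bash
python3 -m crank '[[[-1,0,0,0.1,0],[-1,0,0,0.08,0],[-1,0,0,0,0]]]';python3 -m crank '[[[-1,0,0,0.05,0],[-1,0,0,0,0]]]'
```

```text
t: 8.0
tool_pos: [0.5662, -0.0112, 0.0946]
orientation: [-3.141, -0.046, -0.002]
ft_force: [-1.5, -1.9, 14.4]
gripper_width: 0.314
finger_force: 60.4
t: 8.2
tool_pos: [0.5665, -0.0116, 0.0944]
orientation: [3.141, 0.045, 0.004]
ft_force: [-5.3, -2.2, 27.4]
gripper_width: 0.315
finger_force: 61.5
```

```bash
python3 -m crank '[[[-1,0,0,-0.1,0],[0.3,0,0,0,0],[0.3,0,0,0,0],[0.3,0,0,0,0],[0.3,0,0,-0.3,0],[0.3,0,0,-1,0],[0.3,0,0,-1,0],[0.3,0,0,-1,0],[0.6,0,0,-1,0],[0.6,0,0,-0.5,-0.5],[0.6,0,0,0,-1],[0.6,0,0,0,-1],[0.6,0,0,0,-1],[0.6,0,0,0,-0.5],[0.6,0,0,0,0]]]';python3 -c "
from h import *
plan(.432,-.366,.12,26)"
```

```text
t: 9.7
tool_pos: [0.5658, -0.0113, 0.191]
orientation: [-3.063, -0.699, -0.0]
ft_force: [0.2, 0.9, -0.2]
gripper_width: 0.799
finger_force: 0.0
t 9.7 yaw 25.7 q7 -1.11 tcp [ 0.5658 -0.0113  0.191 ] | turn -0.05 shift x -13.79 y 13.01 z 3.55
```

```bash
python3 -m crank '[[[0.6,-0.985,0.929,0,0],[0.6,-0.985,0.929,0,0],[0.6,-0.985,0.929,0,0],[0.6,-0.985,0.929,0,0],[0.6,-0.985,0.929,0,0],[0.6,-0.985,0.929,0,0],[0.6,-0.985,0.929,0,0],[0.6,-0.985,0.929,0,0],[0.6,-0.985,0.929,0.3,0],[0.6,-0.985,0.929,0.3,0],[0.6,-0.985,0.929,0.3,0],[0.6,-0.985,0.929,0.3,0],[0.6,-0.985,0.929,0.3,0],[0.6,-0.985,0.929,0.5,0],[0.6,0,0,0.5,0],[0.6,0,0,0,0],[0.6,0,0,0,0]]]';python3 -c "
from h import *
plan(.432,-.366,.031,26)
cv2.imwrite('pics/w3.png',np.hstack([grab('wrist')[0][:,:],grab('top')[0][110:290,240:480].repeat(2,0).repeat(1,1)[:420].copy() if 0 else cv2.copyMakeBorder(grab('top')[0][110:290,240:480],0,240,0,0,cv2.BORDER_CONSTANT)]))"
```

```text
t: 11.4
tool_pos: [0.4305, -0.3642, 0.1409]
orientation: [-3.062, -0.698, -0.0]
ft_force: [-0.1, -0.1, 0.6]
gripper_width: 0.8
finger_force: 0.0
t 11.4 yaw 25.7 q7 -0.53 tcp [ 0.4305 -0.3642  0.1409] | turn -0.05 shift x 0.03 y 0.12 z 5.50
```

View pics/w3.png

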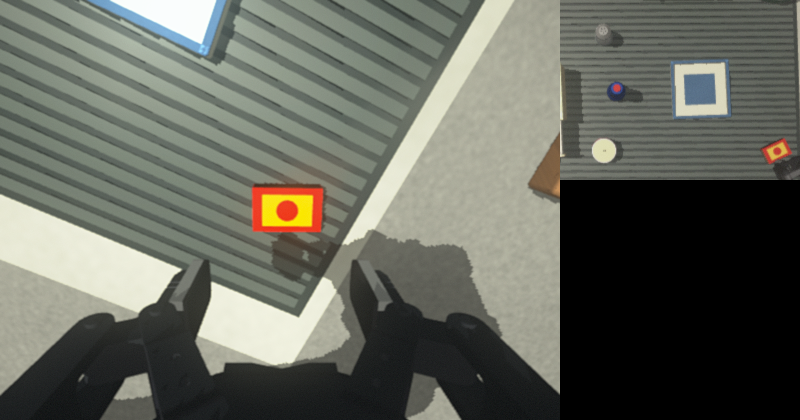

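The torch stands in place (seen at (616,90) in the inset). The matchbox is square to the jaws at (288,209), about 2 mm right of centre.

```bash
python3 -m crank '[[[0.6,0.03,0.12,1,0],[0.6,0,0,1,0],[0.6,0,0,1,0],[0.6,0,0,1,0],[0.6,0,0,0.8,0],[0.6,0,0,0.4,0],[0.6,0,0,0.2,0],[0.6,0,0,0,0]]]';python3 -m crank '[[[0.6,0,0,0.15,0],[0.6,0,0,0,0]]]'
```

```text
t: 12.3
tool_pos: [0.4318, -0.3668, 0.0329]
orientation: [3.063, 0.699, 0.0]
ft_force: [0.3, 0.1, -0.3]
gripper_width: 0.8
finger_force: 0.0
t: 12.5
tool_pos: [0.4317, -0.367, 0.03]
orientation: [3.063, 0.698, 0.0]
ft_force: [0.4, 0.8, 0.3]
gripper_width: 0.798
finger_force: 0.0
```

```bash
python3 -m crank '[[[0.6,0,0,0.1,0],[0.6,0,0,0.1,0],[0.6,0,0,0,0]]]';python3 -m crank '[[[-1,0,0,0,0],[-1,0,0,0,0],[-1,0,0,0,0],[-1,0,0,0,0],[-1,0,0,0,0]]]'
```

```text
t: 12.8
tool_pos: [0.4315, -0.3668, 0.0255]
orientation: [-3.063, -0.698, 0.0]
ft_force: [-0.2, -0.0, -0.1]
gripper_width: 0.804
finger_force: 0.0
t: 13.3
tool_pos: [0.4316, -0.367, 0.0261]
orientation: [3.063, 0.698, 0.0]
ft_force: [-0.5, 2.0, 7.3]
gripper_width: 0.641
finger_force: 63.9
```

```bash
python3 -m crank '[[[-1,0,0,-0.5,0],[-1,0,0,-1,0],[-1,0,0,-0.5,0.5],[-1,0,0,0,1],[-1,0,0,0,1],[-1,0,0,0,1],[-1,0,0,0,0.5],[-1,0,0,0,0],[-1,0,0,0,0]]]';python3 -c "
from h import *
plan(.4735,-.2046,.026,1.8)"
```

```text
t: 14.2
tool_pos: [0.4317, -0.3669, 0.0661]
orientation: [3.141, 0.049, 0.0]
ft_force: [-1.0, 0.3, 0.4]
gripper_width: 0.636
finger_force: 63.1
t 14.2 yaw 1.8 q7 -0.80 tcp [ 0.4317 -0.3669  0.0661] | turn -0.00 shift x 2.35 y -8.05 z 2.00
```

```bash
python3 -m crank '[[[-1,0.26,-0.9,0,0],[-1,0.26,-0.9,0,0],[-1,0.26,-0.9,0,0],[-1,0.26,-0.9,0,0],[-1,0.26,-0.9,0,0],[-1,0.26,-0.9,0,0],[-1,0.26,-0.9,0,0],[-1,0.26,-0.9,0,0],[-1,0.26,-0.85,0,0],[-1,0,0,0,0],[-1,0,0,1,0],[-1,0,0,0.7,0],[-1,0,0,0.15,0],[-1,0,0,0.05,0],[-1,0,0,0,0]]]';python3 -c "
from h import *
plan(.4735,-.2046,.026,1.8)"
```

```text
t: 15.7
tool_pos: [0.4736, -0.2049, 0.028]
orientation: [3.141, 0.046, 0.0]
ft_force: [-0.4, -0.9, 0.0]
gripper_width: 0.638
finger_force: 63.2
t 15.7 yaw 1.7 q7 -0.99 tcp [ 0.4736 -0.2049  0.028 ] | turn -0.02 shift x -0.01 y -0.01 z 0.10
```

```bash
python3 -m crank '[[[-1,0,0,0.07,0],[-1,0,0,0,0],[0.6,0,0,0,0],[0.6,0,0,0,0],[0.6,0,0,-0.2,0],[0.6,0,0,-1,0],[0.6,0,0,-1,0],[1,0,0,-1,0],[1,0,0,-1,0],[1,0,0,-0.5,0],[1,0,0,0,0]]]';python3 -c "
from h import *
plan(.437,.016,.047,1.8)
"
```

```text
t: 16.8
tool_pos: [0.474, -0.2048, 0.1213]
orientation: [3.141, 0.046, 0.003]
ft_force: [-0.6, -0.3, -0.5]
gripper_width: 1.001
finger_force: 0.0
t 16.8 yaw 1.7 q7 -1.01 tcp [ 0.474  -0.2048  0.1213] | turn -0.02 shift x -1.50 y -11.09 z 3.71
```

```bash
python3 -m crank '[[[1,-0.125,-0.924,0,0],[1,-0.125,-0.924,0,0],[1,-0.125,-0.924,0,0],[1,-0.125,-0.924,0,0],[1,-0.125,-0.924,0,0],[1,-0.125,-0.924,0,0],[1,-0.125,-0.924,0,0],[1,-0.125,-0.924,0,0],[1,-0.125,-0.924,0,0],[1,-0.125,-0.924,0,0],[1,-0.125,-0.924,0,0],[1,-0.125,-0.924,0,0],[1,0,0,0,0],[1,0,0,0,0]]]';python3 -c "
from h import *
plan(.437,.016,.043,1.8)
im,m=grab('top')
k=np.zeros_like(im);k[235:265,360:420]=im[235:265,360:420]
for c in blobs(k,(0,110,80),(35,255,255)): print(rect(m,c,.023))
k=np.zeros_like(im);k[190:215,280:320]=im[190:215,280:320]
for c in blobs(k,(0,130,80),(10,255,255),5)+blobs(k,(170,130,80),(180,255,255),5): print(rect(m,c,.127))
cv2.imwrite('pics/w4.png',grab('wrist')[0])"
```

```text
t: 18.2
tool_pos: [0.437, 0.016, 0.1198]
orientation: [3.141, 0.047, -0.001]
ft_force: [0.3, 0.2, -0.2]
gripper_width: 1.001
finger_force: 0.0
t 18.2 yaw 1.7 q7 -1.29 tcp [0.437  0.016  0.1198] | turn -0.01 shift x 0.00 y 0.00 z 3.84
[ 471.7 -202.    58.    35.6   89.7]
[565.6 -10.1   9.9   9.9  44.8]
```

View pics/w4.png

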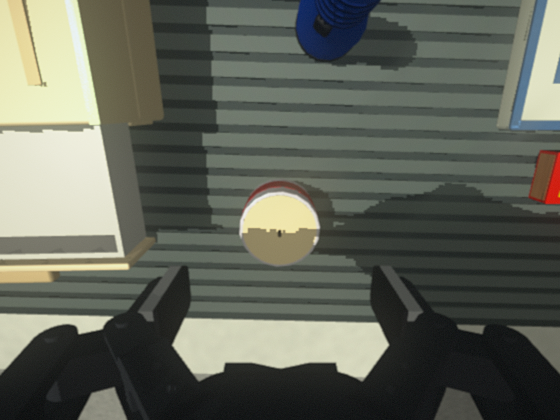

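The candle is centred between the jaws at (280,230), and the left finger clears the drawer. The matchbox and torch both measure in place.

```bash
python3 -m crank '[[[1,0,0,1,0],[1,0,0,1,0],[1,0,0,1,0],[1,0,0,0.75,0],[1,0,0,0,0],[-1,0,0,0,0],[-1,0,0,0,0],[-1,0,0,0,0],[-1,0,0,0,0],[-1,0,0,0,0],[-1,0,0,0,0],[-1,0,0,0,0]]]';python3 -m crank '[[[-1,0,0,-1,0],[-1,0,0,-1,0],[-1,0,0,-0.5,0],[-1,0,0,0,0],[-1,0,0,0,0]]]';python3 -c "
from h import *
plan(.571,-.202,.053,1.8)
"
```

```text
t: 19.5
tool_pos: [0.4374, 0.016, 0.0464]
orientation: [3.141, 0.046, 0.002]
ft_force: [-1.2, -0.8, 16.1]
gripper_width: 0.61
finger_force: 60.0
t: 20.0
tool_pos: [0.4372, 0.0163, 0.0951]
orientation: [-3.141, -0.046, -0.0]
ft_force: [0.7, 0.4, -2.0]
gripper_width: 0.616
finger_force: 63.6
t 20.0 yaw 1.7 q7 -1.27 tcp [0.4372 0.0163 0.0951] | turn -0.02 shift x 6.35 y 11.12 z 2.10
```

```bash
python3 -m crank '[[[-1,0.2,0.927,0,0],[-1,0.2,0.927,0,0],[-1,0.2,0.927,0,0],[-1,0.2,0.927,0,0],[-1,0.2,0.927,0,0],[-1,0.2,0.927,0,0],[-1,0.858,0.927,0,0],[-1,0.858,0.927,0,0],[-1,0.858,0.927,0,0],[-1,0.858,0.927,0,0],[-1,0.858,0.927,0,0],[-1,0.858,0.927,0,0],[-1,0,0,0,0],[-1,0,0,1,0],[-1,0,0,0.9,0],[-1,0,0,0,0]]]';python3 -c "
from h import *
plan(.571,-.202,.053,1.8)
"
```

```text
t: 21.6
tool_pos: [0.569, -0.2016, 0.0545]
orientation: [-3.139, -0.046, 0.007]
ft_force: [-0.0, 0.0, -0.9]
gripper_width: 0.609
finger_force: 63.7
t 21.6 yaw 1.7 q7 -1.07 tcp [ 0.569  -0.2016  0.0545] | turn -0.02 shift x 0.10 y 0.02 z 0.08
```

```bash
python3 -m crank '[[[-1,0.08,0,0.08,0],[-1,0,0,0,0]]]'; python3 -m crank '[[[-1,0,0,0.06,0],[-1,0,0,0,0]]]'
```

```text
t: 21.8
tool_pos: [0.5725, -0.2023, 0.0561]
orientation: [-3.141, -0.046, -0.001]
ft_force: [0.2, 0.7, -0.3]
gripper_width: 0.614
finger_force: 63.7
t: 22.0
tool_pos: [0.5723, -0.2025, 0.0548]
orientation: [3.141, 0.046, 0.001]
ft_force: [1.1, -0.5, -1.5]
gripper_width: 0.607
finger_force: 63.7
```

```bash
python3 -m crank '[[[-1,-0.03,0,0.08,0],[-1,0,0,0,0]]]'; python3 -m crank '[[[-1,0,0,0.05,0],[-1,0,0,0,0]]]';  python3 -m crank '[[[-1,0,0,0.05,0],[-1,0,0,0,0]]]'
```

```text
t: 22.2
tool_pos: [0.5714, -0.2025, 0.0528]
orientation: [-3.141, -0.046, 0.0]
ft_force: [0.7, 0.4, -1.2]
gripper_width: 0.612
finger_force: 63.7
t: 22.4
tool_pos: [0.5715, -0.2025, 0.0525]
orientation: [-3.141, -0.046, -0.0]
ft_force: [-3.8, 1.2, 12.5]
gripper_width: 0.611
finger_force: 65.6
t: 22.6
tool_pos: [0.5716, -0.2025, 0.0524]
orientation: [-3.141, -0.046, -0.001]
ft_force: [-9.2, 4.0, 29.7]
gripper_width: 0.611
finger_force: 67.4
```

```bash
python3 -m crank '[[[-1,0,0,-0.08,0],[-1,0,0,0,0],[0.6,0,0,0,0],[0.6,0,0,0,0],[0.6,0,0,-0.2,0],[0.6,0,0,-1,0],[0.6,0,0,-1,0],[0.6,0,0,-1,0],[0.4,0,0,-1,0],[0.4,0,0,-1,0],[0.4,0,0,-1,0],[0.4,0,0,-0.8,0],[0.4,0,0,0,0]]]';python3 -c "
from h import *
m=viewer.camera_model('top')
# battery long axis
b=np.array([[0.614, 0.3716], [0.5962, 0.3247], [0.5749, 0.3296], [0.5901, 0.3803]])
for v in (b[1]+b[2]-b[0]-b[3], b[0]+b[1]-b[2]-b[3]): print(np.degrees(np.arctan2(v[1],v[0])))
plan(.594,.3515,.16,24)
"
```

```text
t: 23.9
tool_pos: [0.5722, -0.2028, 0.1946]
orientation: [3.14, 0.046, 0.005]
ft_force: [0.4, 0.4, 0.6]
gripper_width: 0.698
finger_force: 0.0
-108.68115384932106
-16.745750538320216
t 23.9 yaw 1.7 q7 -1.10 tcp [ 0.5722 -0.2028  0.1946] | turn -3.72 shift x 12.27 y -24.87 z 1.73
```

```bash
python3 -m crank '[[[0.4,0.07,-0.988,0,0],[0.4,0.07,-0.988,0,0],[0.4,0.07,-0.988,0,0],[0.4,0.07,-0.988,0,0],[0.4,0.07,-0.988,0,0],[0.4,0.07,-0.988,0,0],[0.4,0.07,-0.988,0,0],[0.4,0.07,-0.988,0,0],[0.4,0.07,-0.988,0,0],[0.4,0.07,-0.988,0,0],[0.4,0.07,-0.988,0,0],[0.4,0.07,-0.988,0,0],[0.4,0.07,-0.988,0,0],[0.4,0.07,-0.988,0,0],[0.4,0.07,-0.988,0,0],[0.4,0.07,-0.988,0,0],[0.4,0.07,-0.988,0,0],[0.4,0.07,-0.988,0,0],[0.4,0.07,-0.988,0,0],[0.4,0.07,-0.988,0,0]]]';python3 -m crank '[[[0.4,0.07,-0.988,0,0],[0.4,0.07,-0.988,0,0],[0.4,0.07,-0.988,0,0],[0.4,0.07,-0.988,0,0],[0.4,0.07,-0.988,0,0],[0.4,0.07,-0.988,0,0],[0.4,0.07,-0.988,0,0],[0.4,0.07,-0.988,0,0],[0.4,0,0,0,-1],[0.4,0,0,0,-1],[0.4,0,0,0,-1],[0.4,0,0,0,-1],[0.4,0,0,0,-1],[0.4,0,0,0,-1],[0.4,0,0,0,-1],[0.4,0,0,0,-1],[0.4,0,0,0,-1],[0.4,0,0,0,-1],[0.4,0,0,0,-1],[0.4,0,0,0,-0.6]]]';python3 -m crank '[[[0.4,0,0,1,0],[0.4,0,0,1,0],[0.4,0,0,0,0],[0.4,0,0,0,0]]]';python3 -c "
from h import *
plan(.594,.3515,.16,71.3)
cv2.imwrite('pics/w5.png',grab('wrist')[0])
"
```

```text
t: 25.9
tool_pos: [0.5877, 0.1942, 0.1919]
orientation: [3.141, 0.046, -0.001]
ft_force: [0.3, -0.6, -0.2]
gripper_width: 0.702
finger_force: 0.0
t: 27.9
tool_pos: [0.5943, 0.3516, 0.1918]
orientation: [-2.549, -1.836, 0.001]
ft_force: [-0.4, 0.4, -0.5]
gripper_width: 0.701
finger_force: 0.0
t: 28.3
tool_pos: [0.5945, 0.3517, 0.1526]
orientation: [-2.553, -1.831, 0.001]
ft_force: [0.3, -0.3, -0.1]
gripper_width: 0.701
finger_force: 0.0
t 28.3 yaw 71.3 q7 -0.91 tcp [0.5945 0.3517 0.1526] | turn -0.00 shift x -0.02 y -0.02 z -0.37
```

View pics/w5.png

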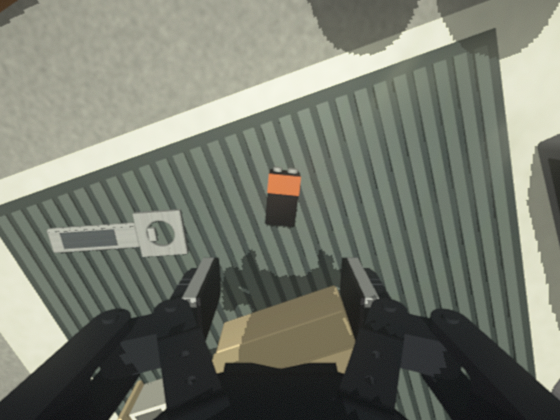

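```bash
python3 -c "
from h import *
m=viewer.camera_model('wrist')
b=np.array([cast(m,u,v,.023)[:2] for u,v in [(269,173),(301,175),(294,226.5),(266,222)]]);print(np.round(b,4).tolist(),b.mean(0))
v=b[0]+b[1]-b[2]-b[3];yw=np.degrees(np.arctan2(v[1],v[0]));print(yw)
im=cv2.imread('pics/w5.png')
k=np.zeros_like(im);k[150:240,250:320]=im[150:240,250:320]
for c in blobs(k,(0,120,80),(20,255,255),50): print('copper',rect(m,c,.023))
plan(*b.mean(0),.03,67)
"
```

```text
[[0.5954, 0.3831], [0.6196, 0.3732], [0.6004, 0.3325], [0.5791, 0.344]] [0.59862321 0.35822444]
66.04222651740949
copper [603.7 370.2  17.1  26.3  65.6]
t 28.4 yaw 71.3 q7 -0.91 tcp [0.5947 0.3519 0.1533] | turn 0.71 shift x 0.37 y 0.05 z 6.16
```

```bash
python3 -m crank '[[[0.2,0,0,0,0.88],[0.2,0.29,0.04,0,0],[0.2,0,0,1,0],[0.2,0,0,1,0],[0.2,0,0,1,0],[0.2,0,0,1,0],[0.2,0,0,1,0],[0.2,0,0,0.8,0],[0.2,0,0,0.2,0],[0.2,0,0,0.15,0],[0.2,0,0,0,0]]]';python3 -c "
from h import *
plan(.5978,.3569,.027,66)"
```

```text
t: 29.45
tool_pos: [0.5979, 0.3569, 0.0301]
orientation: [-2.634, -1.712, -0.001]
ft_force: [0.5, 0.3, -0.0]
gripper_width: 0.601
finger_force: 0.0
t 29.4 yaw 66.0 q7 -0.99 tcp [0.5979 0.3569 0.0301] | turn 0.00 shift x -0.00 y -0.00 z 0.16
```

```bash
python3 -m crank '[[[-1,0,0,0,0],[-1,0,0,0,0],[-1,0,0,0,0],[-1,0,0,0,0],[-1,0,0,0,0],[-1,0,0,0,0]]]';python3 -m crank '[[[-1,0,0,-0.5,0],[-1,0,0,-1,0],[-1,0,0,-1,0],[-1,0,0,-1,0],[-1,0,0,-1,0],[-1,0,0,-1,0],[-1,0,0,0,0]]]'
```

```text
t: 30.05
tool_pos: [0.598, 0.357, 0.0306]
orientation: [-2.635, -1.711, -0.002]
ft_force: [-1.0, -0.8, 7.3]
gripper_width: 0.287
finger_force: 59.8
t: 30.75
tool_pos: [0.5986, 0.3572, 0.1431]
orientation: [2.635, 1.711, 0.007]
ft_force: [0.3, 0.7, -1.0]
gripper_width: 0.286
finger_force: 58.9
```

```bash
python3 -m crank '[[[-1,0,0,0,1],[-1,0,0,0,1],[-1,0,0,0,1],[-1,0,0,0,1],[-1,0,0,0,1],[-1,0,0,0,1],[-1,0,0,0,1],[-1,0,0,0,1],[-1,0,0,0,1],[-1,0,0,0,1],[-1,0,0,0,0.7],[-1,0,0,0,0]]]';python3 -c "
from h import *
plan(.4645,.176,.083,1.8)"
```

```text
t: 31.95
tool_pos: [0.5974, 0.3567, 0.1395]
orientation: [3.141, 0.048, -0.001]
ft_force: [0.2, -0.5, -0.3]
gripper_width: 0.286
finger_force: 58.9
t 31.9 yaw 1.7 q7 -1.92 tcp [0.5974 0.3567 0.1395] | turn -0.01 shift x -6.92 y 8.82 z 2.82
```

```bash
python3 -m crank '[[[-1,-0.692,0.882,0,0],[-1,-0.692,0.882,0,0],[-1,-0.692,0.882,0,0],[-1,-0.692,0.882,0,0],[-1,-0.692,0.882,0,0],[-1,-0.692,0.882,0,0],[-1,-0.692,0.882,0,0],[-1,-0.692,0.882,0,0],[-1,-0.692,0.882,0,0],[-1,-0.692,0.882,0,0],[-1,0,0,0,0],[-1,0,0,0,0]]]';python3 -c "
from h import *
plan(.4645,.176,.083,1.8)
cv2.imwrite('pics/t6.png',np.vstack([grab('wrist')[0][120:],cv2.resize(grab('side')[0][200:310,220:360],(560,440))[:300]]))"
```

```text
t: 33.15
tool_pos: [0.465, 0.1762, 0.1398]
orientation: [-3.14, -0.052, -0.001]
ft_force: [0.6, -1.0, -1.1]
gripper_width: 0.29
finger_force: 59.0
t 33.1 yaw 1.9 q7 -1.64 tcp [0.465  0.1762 0.1398] | turn 0.02 shift x -0.03 y 0.01 z 2.84
```

View pics/t6.png

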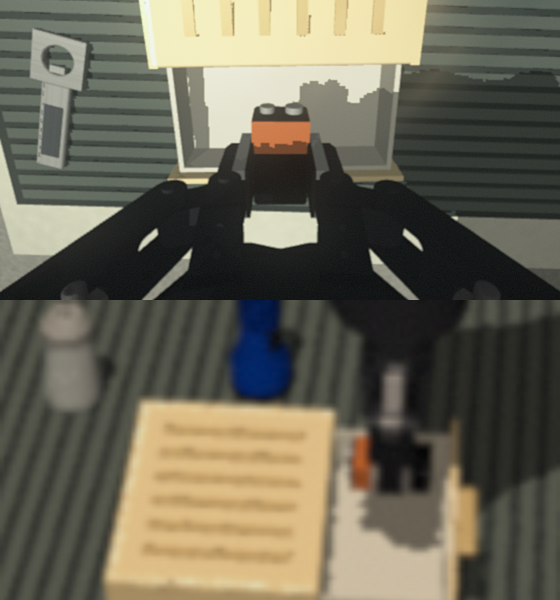

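The battery is held in line with the drawer, terminals towards the caddy (280,110 in the wrist view), and sits over the opening. I'll lower and release it.

```bash
python3 -m crank '[[[-1,0,0,1,0],[-1,0,0,1,0],[-1,0,0,0.5,0],[-1,0,0,0.2,0],[-1,0,0,0,0]]]'; python3 -m crank '[[[-1,0,0,0.1,0],[-1,0,0,0,0]]]'
```

```text
t: 33.75
tool_pos: [0.4649, 0.1762, 0.0855]
orientation: [-3.141, -0.05, 0.0]
ft_force: [0.8, -0.6, -0.3]
gripper_width: 0.29
finger_force: 59.0
t: 33.95
tool_pos: [0.465, 0.1762, 0.0839]
orientation: [-3.141, -0.05, -0.001]
ft_force: [0.0, -0.3, -0.8]
gripper_width: 0.291
finger_force: 59.0
```

```bash
python3 -m crank '[[[-1,0,0,0.1,0],[-1,0,0,0,0],[0,0,0,0,0],[0,0,0,0,0],[0,0,0,0,0],[0,0,0,-0.2,0],[0,0,0,-1,0],[0,0,0,-1,0],[0,0,0,-1,0],[0,0,0,-1,0],[-1,-1,0,0,0],[-1,-1,0,0,0],[-1,-1,0,0,0],[-1,-1,0,0,0],[-1,-0.8,0,0,0],[-1,0,0,0,0]]]';python3 -c "
from h import *
plan(.37,.173,.085,1.8)
cv2.imwrite('pics/t7.png',np.hstack([grab('wrist')[0][:,:400],cv2.resize(grab('top')[0][165:285,155:255],(350,420))]))"
```

```text
t: 35.55
tool_pos: [0.3674, 0.173, 0.1659]
orientation: [-3.141, -0.051, 0.002]
ft_force: [1.0, -0.4, -0.2]
gripper_width: -0.001
finger_force: 0.0
t 35.5 yaw 1.8 q7 -1.67 tcp [0.3674 0.173  0.1659] | turn 0.01 shift x 0.13 y 0.01 z 4.05
```

View pics/t7.png

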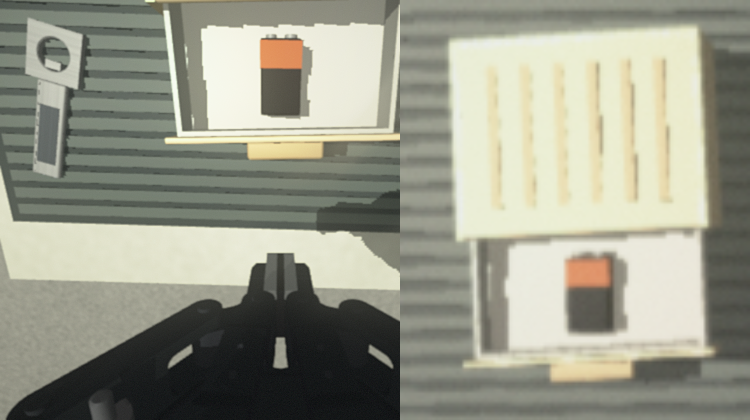

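The battery lies flat in the drawer, clear of the walls. The closed fingers are in line with the pull tab, so I'll lower and push.

```bash
python3 -m crank '[[[-1,0,0,1,0],[-1,0,0,1,0],[-1,0,0,1,0],[-1,0,0,1,0],[-1,0,0,0,0],[-1,0.6,0,0,0],[-1,0.5,0,0,0],[-1,0.5,0,0,0],[-1,0.5,0,0,0],[-1,0.5,0,0,0],[-1,0.5,0,0,0],[-1,0.5,0,0,0],[-1,0.5,0,0,0],[-1,0.5,0,0,0],[-1,0,0,0,0]]]'; python3 -m crank '[[[-1,0.2,0,0,0],[-1,0.1,0,0,0],[-1,0,0,0,0]]]';python3 -c "
from h import *
plan(.471,.176,.085,1.8)"
```

```text
t: 37.15
tool_pos: [0.4621, 0.1758, 0.0865]
orientation: [-3.141, -0.049, -0.003]
ft_force: [0.2, 0.2, -0.2]
gripper_width: 0.004
finger_force: 0.0
t: 37.45
tool_pos: [0.4669, 0.1761, 0.0857]
orientation: [-3.141, -0.049, -0.0]
ft_force: [-0.0, 1.2, -0.0]
gripper_width: -0.006
finger_force: 0.0
t 37.5 yaw 1.8 q7 -1.62 tcp [0.4669 0.1761 0.0857] | turn -0.00 shift x 0.20 y 0.01 z 0.04
```

```bash
python3 -m crank '[[[-1,0.15,0,0,0],[-1,0,0,0,0]]]'; python3 -m crank '[[[-1,0.1,0,0,0],[-1,0,0,0,0]]]';python3 -m crank '[[[-1,0.1,0,0,0],[-1,0,0,0,0]]]'
```

```text
t: 37.65
tool_pos: [0.47, 0.1762, 0.0856]
orientation: [-3.141, -0.049, -0.0]
ft_force: [0.8, 0.2, -0.3]
gripper_width: -0.005
finger_force: 0.0
t: 37.85
tool_pos: [0.472, 0.1763, 0.0855]
orientation: [-3.141, -0.049, -0.0]
ft_force: [-0.8, -1.3, -0.6]
gripper_width: 0.002
finger_force: 0.0
t: 38.05
tool_pos: [0.474, 0.1763, 0.0855]
orientation: [-3.141, -0.049, -0.0]
ft_force: [0.4, -0.2, -0.0]
gripper_width: -0.004
finger_force: 0.0
```

```bash
python3 -m crank '[[[-1,0.1,0,0,0],[-1,0,0,0,0]]]'; python3 -m crank '[[[-1,0.1,0,0,0],[-1,0,0,0,0]]]';python3 -c "
from h import *
plan(.471,.176,.085,1.8)
cv2.imwrite('pics/t8.png',np.hstack([grab('wrist')[0][:,:400],cv2.resize(grab('side')[0][200:310,240:370],(390,420))]))"
```

```text
t: 38.25
tool_pos: [0.4752, 0.1764, 0.0854]
orientation: [3.141, 0.05, -0.003]
ft_force: [-4.4, 0.5, 1.7]
gripper_width: -0.003
finger_force: 2.5
t: 38.45
tool_pos: [0.4754, 0.1764, 0.0853]
orientation: [3.141, 0.05, -0.009]
ft_force: [-15.4, -0.5, 8.6]
gripper_width: -0.0
finger_force: 8.0
t 38.5 yaw 1.8 q7 -1.62 tcp [0.4754 0.1764 0.0853] | turn 0.01 shift x -0.22 y 0.01 z 0.01
```

View pics/t8.png

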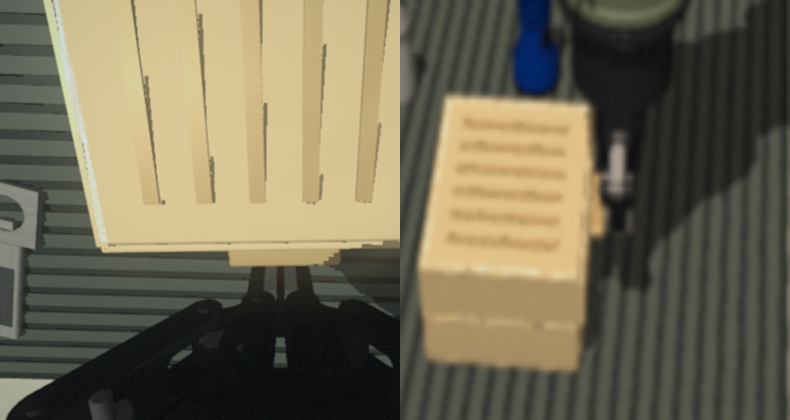

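The drawer is shut: its front is flush with the caddy, the tab shows at (285,255), and the force rose at the hard stop. I'll back off and do a last check.

```bash
python3 -m crank '[[[-1,-0.5,0,0,0],[-1,-1,0,0,0],[-1,-1,0,0,0],[-1,0,0,-1,0],[-1,0,0,-1,0],[-1,0,0,-1,0],[-1,-1,0,-1,0],[-1,0,0,0,0],[-1,0,0,0,0]]]';python3 -c "
from h import *
im,m=grab('top'); cv2.imwrite('pics/t9.png',im)
def w(lo,hi,z,x0,x1,y0,y1,mn):
    k=np.zeros_like(im);k[y0:y1,x0:x1]=im[y0:y1,x0:x1]
    for c in blobs(k,lo,hi,mn): print(rect(m,c,z))
w((0,110,80),(35,255,255),.023,360,420,235,265,15)
w((0,130,80),(10,255,255),.127,280,320,190,215,5)
w((15,50,150),(35,255,255),.054,362,400,182,218,80)
print(proj(m,(.571,-.2015,.054)))"
```

```text
t: 39.45
tool_pos: [0.4082, 0.1745, 0.1656]
orientation: [-3.141, -0.05, -0.001]
ft_force: [0.2, 0.0, 0.1]
gripper_width: -0.005
finger_force: 0.0
[ 471.7 -202.    57.9   35.6   89.7]
[566.1 -10.6   9.9   8.5  44.6]
[ 571.1 -201.2   43.5   41.4   89.7]
(np.float64(384.11490981432405), np.float64(197.5501433231769))
```

View pics/t9.png

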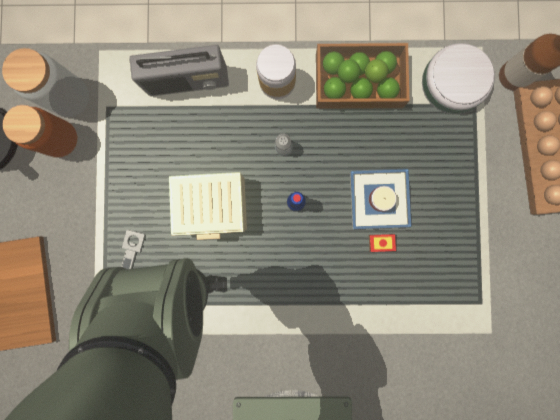

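The picture shows everything in place: the drawer is shut, the torch is at (297,201), the candle is centred in the dish at (384,198) and the matchbox is at (383,243). The shaker, opener and dish haven't moved.

```bash
python3 -c "
from workcell import ctrl
print(ctrl.finish_job())"
```

```text
the job is handed in; nothing more can be done
None
```

The job is handed in: the battery is in the shut drawer, and in the final picture the candle, torch and matchbox measured within tolerance, with the dish, shaker and opener where they were; no verdict came back.

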